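# Shut the test line and hold the blanking plate over its studs

### The arm

A 6-joint arm with a two-finger parallel gripper is mounted at the origin on a cart in front of the work surface, level with it; the furniture and walls round the work are solid. World frame = base frame: x ahead of the robot, y to its left, z up, the work surface at z = 0. Lengths are in m, angles in rad, forces in N, time in s.
With the tool pointing down it reaches from about 0.275 to 0.75 m from the base axis. Payload 10.2 kg.
Tool frame: the origin (TCP) lies at the very end of the fingers, on their centre line; the grasp point (between the pads) lies 19 mm behind it (arm.grip_depth is the distance from the TCP to the grasp point, in m); z points along the fingers, y is the line along which they close (so a half turn about z gives the same grasp; the last joint's range is limited). The gripper opens to 85 mm and grips with 20 to 120 N. Pads are 22 mm wide; open, the fingers measure 114 mm over their backs; the gripper's body (76 mm by 85 mm) begins 54 mm behind the grasp point. The pads swing forward as they close: fully open they stand 13 mm farther back than shut.
Start: joints at [-1.41, 0.313, 1.498, -0, 1.331, -0.223], TCP at [0.197, -0.487, 0.231] pointing down, gripper open.
Joint ranges: [-2.94, 2.94], [-0.97, 2.17], [0.19, 2.56], [-1.23, 4.37], [0.02, 3.11], [-2.88, 2.88]. Speed limits (rad/s): [2.39, 2.39, 3.01, 3.14, 3.14, 3.14].

### API

Orientations are given as [roll, pitch, yaw] about the fixed x, y, z axes, in that order (R = Rz(yaw) Ry(pitch) Rx(roll)).
In Python, from cell import readout, snapshot, arm gives the robot as it stands.
- The arm moves only by the tool step_arm, never from a script. Its argument "commands" is a list that holds one entry, the list of rows, each a list of 5 numbers: the shift along the world's x, y, z in units of 0.25 m (1.0 is 0.25 m), then the turn about the world's z in units of pi/2 rad (1.0 is pi/2 rad), then the closure, from -1 (fully open) to 1 (shut). In form: [[[x, y, z, yaw, jaw], ...]]. A call has 1 to 10 rows; each row is the pose to reach, as a shift and turn from the pose commanded when the call began; what a row does not reach only later rows make up. A row lasts 1/8 s, in which the tool goes at most 62.5 mm and 10.7 degrees, less where a joint would pass 70% of its speed; a pose out of reach is approached as far as the arm can. A call with a number of a shift or a turn outside -1 to 1 is refused whole. A call with a gripper value outside its range is refused whole. The fingers move at their own pace and stop on an object; "newtons" is the grip in N (left out, the last holds). Time passes only in rows, so rows that repeat a pose let the fingers close. It gives the time, the measured TCP pose, the force, the opening and the grip force at its end, in the units of the state.
- readout.get_state(): the state, without advancing time (a new reading comes with each control period).
- snapshot(name): name is "scene" or "top" or "wrist"; returns a dict with "color" (400x640x3 uint8, red, green, blue), "vfov" (degrees; the focal length in pixels is half the picture's height over the tangent of half this angle, whatever the lens; pixels are square), "cx", "cy" (the principal point, pixels), "world_from_camera" (4x4, takes a point from camera to world coordinates); the wrist camera has in their place "mount" (4x4, takes a point from camera to tool coordinates, whose origin is the TCP and whose axes are the flange's). Camera axes: x right, y down, z forward; pixel columns grow to the right and rows downward; lengths in m; the calibration is good to about 2 mm. A picture is of the moment at which its call begins: read the wrist's pose just before it. There is no depth.
- arm.job_done(): hands the job in; it is judged then, once.
The state is a dict: "clock": time; "joint_positions": joint angles; "qvel": joint speeds; "effort": joint torques, N m; "ee_pos": TCP position; "orientation": TCP orientation; "wrist_force": force on the tool from outside, world axes, zero at the start; "wrist_torque": the same for the moment, N m; "grip_width": opening from 0.0 (shut) to 1.0 (fully open); "grip_force": force on a finger pad.
Only numpy, scipy, OpenCV 4.12 (cv2) and the standard library are available. Lean on these libraries where they do the work, as an engineer would, in place of code of your own. Each camera call takes 0.05 s, during which the arm holds its last target. There are 200 camera calls.

### The job

First shut the ball valve on the test line by turning its red handle fully to its closed stop, across the pipe. Then pick up the blanking plate by its orange grip, lift it across clear of the blue bins and finish while still holding it, level and still, about a centimetre above the tips of the flange's two studs with its two holes lined up over them, ready for me to start it on: do not put it down or let go, never let it touch the test line, and leave the bins and the hose sleeve beyond the plate where they are.

Things in the scene. Friction and masses are not known exactly. Their poses are not given: they have to be found in the camera images.
- test_line: pressure-test line fixed to the bench: grey base 230 x 84 x 10 mm, steel pipe along x, brass ball valve at the -x end, riser with a level two-stud flange at the +x end. Origin: centre of the base's underside, on the bench. x along the pipe from valve to flange (roughly away from the robot), y to the left across the pipe, z up. Place and yaw (up to 0.25 rad) vary.
- stud_top (a point): point midway between the tips of the two studs, 103 mm above the bench, at x = +65 mm on the test line, axes as the test line. Studs: 8 mm thick, 20 mm high above the flange, at y = -34 and +34 mm from this point. Flange: 56 mm (x) by 100 mm (y), top face 83 mm above the bench.
- valve_pivot (a point): point on the valve's vertical turning axis at the height of the handle's middle, 79 mm above the bench, at x = -45 mm on the test line; axes as the test line
- handle_grip (a point): middle of the valve handle's red grip, 60 mm from the turning axis, 79 mm above the bench; y points outward along the handle. Grip: 58 mm long (27 to 85 mm from the axis), 16 mm wide, 72 to 86 mm above the bench. Below it the pipe's top is at 55 mm, the end plug's at 60 mm, the valve body's at 65 mm.
- valve (a joint): handle angle about the vertical, rad: 1.571 = fully open, along the pipe pointing away from the flange (test line -x); 0 = closed at the stop, across the pipe pointing to test line +y. Closing is clockwise from above. Starts open (1.25 to 1.57), is stiff (about 0.12 N m, 2 N at the grip) and stays where it is left.
- plate: loose aluminium blanking plate 56 mm (x) by 100 mm (y) by 8 mm, 0.18 to 0.35 kg, flat on the bench, with an orange grip block upright in the middle of its top: 24 mm (x) by 40 mm (y), top 36 mm above the plate's underside. Two 13 mm holes at y = -34 and +34 mm. Origin: centre of its underside, z up. Half a turn makes no difference.
- bolt_bin: open blue stacking bin with bolts in it, 129 (x) x 102 (y) x 62 mm high, origin at the centre of its underside; stands loose on the bench beside the test line, between it and the plate; bystander
- plug_bin: open blue stacking bin with black plugs in it, 129 (x) x 102 (y) x 62 mm high, origin at the centre of its underside; stands loose in line with the other bin (the two may change places); bystander
- hose_sleeve: upright aluminium hose sleeve, an open tube with clamp ears, 76 x 86 x 72 mm high, origin at the centre of its underside; loose, beyond the plate (a like one far off to the left at the back is part of the room); bystander

How it is judged:
By the outcome, as a careful person would: the job done as asked, in the order asked, and still so for the second after the job is handed in, while the arm keeps its last pose, push and grip.
It also fails if it takes over 58 s, if anything falls off the work surface, if the arm or the gripper's body presses on something with over 40 N, if the wrist force passes 120 N, or if a joint passes its speed limit or range.

## Working session

There is one attempt and no reset: what is moved stays moved. The work goes in short steps, Python scripts to look and compute and a tool call to move; the robot and the scene stay as the last step left them, time stands still between calls to the robot, and variables do not carry over. Pictures are saved under pics/ and viewed, at most 10 in all, crops included, and the job is handed in when it is done.

Besides the shell and the picture viewer there is one more tool, called after "Request:" as name([rows], argument=value, ...), one row to a line, values as JSON. step_arm: Moves the arm, as the interface text tells. Shifts and turns lie within -1 to 1; 1 stands for 0.25 m of shift or pi/2 rad of turn. Its arguments: {"type":"object","properties":{"commands":{"type":"array"},"newtons":{"type":"number"}},"required":["commands"]}

```bash
ls; mkdir -p pics; python3 - <<'E'
from cell import readout,snapshot,arm
import cv2,numpy as np
s=readout.get_state();print(s)
for n in("scene","top"):
    d=snapshot(n);cv2.imwrite(f"pics/{n}0.png",d["color"][:,:,::-1]);print(n,d["vfov"],d["cx"],d["cy"],np.round(d["world_from_camera"],4).tolist())
E
```

```text
pics
{'clock': 0.0, 'joint_positions': array([-1.41043922e+00,  3.13446740e-01,  1.49847164e+00,  3.16885243e-05,
        1.33101184e+00, -2.23398406e-01]), 'qvel': array([-8.39111745e-04,  7.97662546e-04,  2.01449329e-04, -9.45718403e-04,
       -3.06817571e-05,  6.25056848e-04]), 'effort': array([-1.02785958e-03, -4.12269330e+01, -2.59742439e+01, -2.51532128e-04,
        4.15190763e-03,  1.89832043e-07]), 'ee_pos': array([ 0.1965154 , -0.4865407 ,  0.23072374]), 'orientation': array([-3.14029514e+00, -3.26337774e-04,  3.83747750e-01]), 'wrist_force': array([-0.47918433, -0.07680016, -0.96635591]), 'wrist_torque': array([-0.02882171, -0.03611432,  0.04874263]), 'grip_force': 0.0, 'grip_width': 1.0021154908552024}
scene 51.84287998145603 314.9753729608053 206.90976882067395 [[-0.8404, -0.3243, 0.4342, 0.202], [-0.5419, 0.4987, -0.6764, 0.7944], [0.0028, -0.8038, -0.5949, 0.6637], [0.0, 0.0, 0.0, 1.0]]
top 54.413723277103905 324.16200129948953 199.0304160068784 [[-0.0227, -0.9774, 0.2103, 0.4431], [-0.9997, 0.0213, -0.0089, 0.1407], [0.0043, -0.2104, -0.9776, 0.9544], [0.0, 0.0, 0.0, 1.0]]
```

View pics/top0.png

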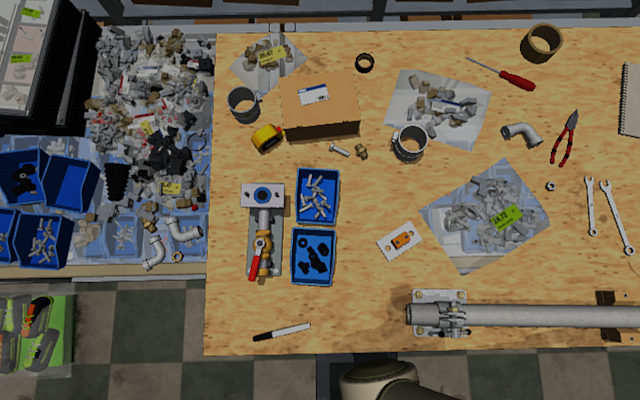

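View pics/scene0.png

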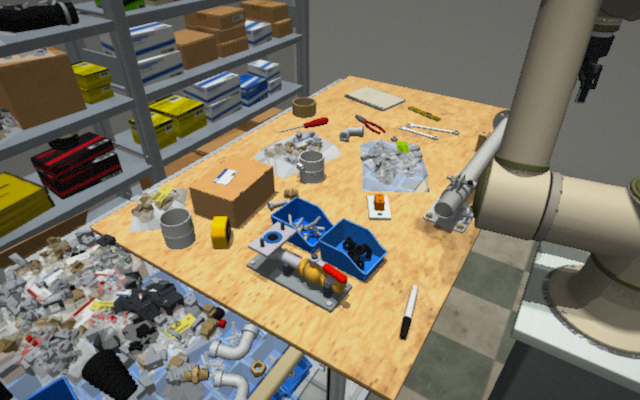

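The top view shows the test line at about (263,230), with the flange at (263,195) and the red handle at (256,262). The bins are at (318,195) and (313,257), the plate at (402,241) and the sleeve at (409,145). I'll enlarge it to measure.

```bash
python3 - <<'E'
import cv2
a=cv2.imread("pics/top0.png")[170:295,232:432];cv2.imwrite("pics/topc.png",cv2.resize(a,None,fx=4,fy=4,interpolation=cv2.INTER_CUBIC))
a=cv2.imread("pics/scene0.png")[185:310,240:400];cv2.imwrite("pics/scenec.png",cv2.resize(a,None,fx=4.8,fy=4.8,interpolation=cv2.INTER_CUBIC))
E
```

```text
(no output)
```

View pics/topc.png

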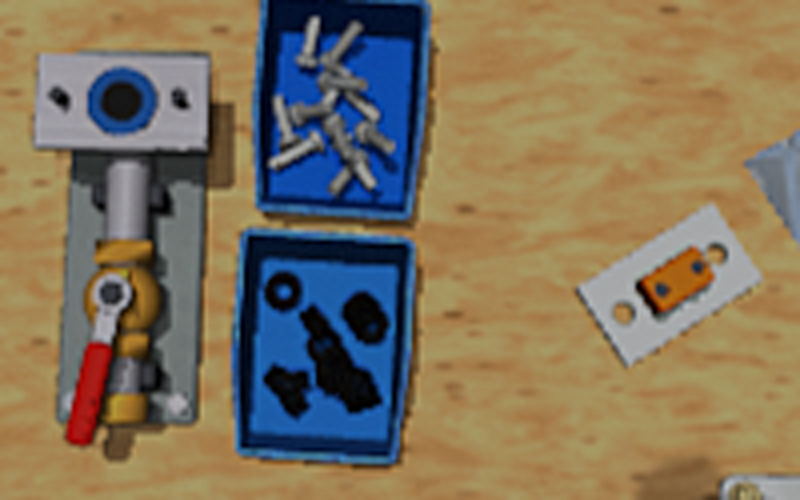

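View pics/scenec.png

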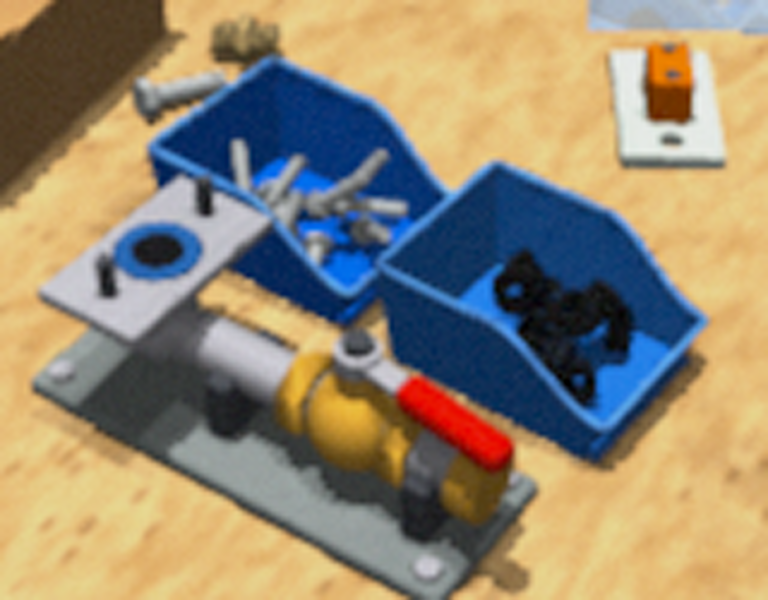

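The top crop gives these pixels: flange corners (38,52), (210,57), (208,150), (34,147); valve hub (111,291); handle end (80,443); plate corners (713,204), (763,275), (629,367), (578,290). The scene crop shows stud tips at about (206,180) and (103,258). Next I'll turn these into world positions.

```bash
cat > h.py <<'E'
import numpy as np
CAM={"scene":(51.84287998145603,314.9753729608053,206.90976882067395,[[-0.8404,-0.3243,0.4342,0.202],[-0.5419,0.4987,-0.6764,0.7944],[0.0028,-0.8038,-0.5949,0.6637]]),
"top":(54.413723277103905,324.16200129948953,199.0304160068784,[[-0.0227,-0.9774,0.2103,0.4431],[-0.9997,0.0213,-0.0089,0.1407],[0.0043,-0.2104,-0.9776,0.9544]])}
def hit(T,vf,cx,cy,u,v,z):
    T=np.array(T);f=200/np.tan(np.radians(vf)/2)
    d=T[:3,:3]@[(u-cx)/f,(v-cy)/f,1];return T[:3,3]+d*(z-T[2,3])/d[2]
def px(n,u,v,z):
    vf,cx,cy,T=CAM[n];return hit(T,vf,cx,cy,u,v,z)
def top(u,v,z):return px("top",(u+.5)/4-.5+232,(v+.5)/4-.5+170,z)
def scn(u,v,z):return px("scene",(u+.5)/4.8-.5+240,(v+.5)/4.8-.5+185,z)
E
python3 - <<'E'
from h import *
np.set_printoptions(precision=4,suppress=True)
def rect(n,P,z,f=top):
    q=np.array([f(*p,z) for p in P]);print(n,q[:,:2].tolist(),"c",q.mean(0),"edges",[round(float(np.linalg.norm(q[i]-q[i-1])),4) for i in range(4)])
    return q
q=rect("flange",[(38,52),(210,57),(208,150),(34,147)],.083)
d=q[0]-q[1]+q[3]-q[2];yaw=np.arctan2(-d[0],d[1]);print("yaw",yaw)
q=rect("plate",[(713,204),(763,275),(629,367),(578,290)],.008)
d=q[0]-q[3]+q[1]-q[2];print("plate y-axis ang",np.arctan2(d[1],d[0]))
g=[scn(612,52,.008),scn(702,50,.008),scn(725,162,.008),scn(622,164,.008)];print("plate scene c",np.mean(g,0))
a,b=scn(206,180,.103),scn(103,258,.103);print("studs scene",a,b,(a+b)/2,np.linalg.norm(a-b),"yaw",np.arctan2(-(b-a)[0],(b-a)[1]))
a,b=top(183,94,.103),top(57,94,.103);print("studs top",a,b,(a+b)/2,np.linalg.norm(a-b))
p=top(111,291,.088);e=top(80,443,.079);print("hub",p,"end",e,np.linalg.norm(e-p))
p=scn(357,343,.09);e=scn(500,455,.079);print("scene hub",p,"end",e)
print("binright",[top(*p,.062)[:2] for p in [(261,0),(430,0),(414,218),(258,210),(241,230),(414,235),(398,463),(236,455)]])
E
```

```text
flange [[0.673485931141284, 0.3236501334490678], [0.6683623235099956, 0.22439533326161054], [0.6136936442826418, 0.2255923511202], [0.6176028946122302, 0.3246886807942214]] c [0.6433 0.2746 0.083 ] edges [0.0559, 0.0994, 0.0547, 0.0992]
yaw -0.045508293342116375
plate [[0.5877380158020261, -0.07759709045263025], [0.5433779687527254, -0.10507145246656799], [0.48982504986240955, -0.02016299009740019], [0.5367632832175832, 0.008184920984016103]] c [ 0.5394 -0.0487  0.008 ] edges [0.0998, 0.0522, 0.1004, 0.0548]
plate y-axis ang -1.021322647107047
plate scene c [ 0.5395 -0.0453  0.008 ]
studs scene [0.6404 0.2423 0.103 ] [0.6456 0.31   0.103 ] [0.643  0.2762 0.103 ] 0.06795315105827812 yaw -0.07654245184513805
studs top [0.6421 0.2376 0.103 ] [0.6436 0.3083 0.103 ] [0.6429 0.273  0.103 ] 0.07064476601629943
hub [0.5341 0.279  0.088 ] end [0.4518 0.2965 0.079 ] 0.0845756027841399
scene hub [0.5321 0.2833 0.09  ] end [0.4547 0.2969 0.079 ]
binright [array([0.7082, 0.196 ]), array([0.706 , 0.0953]), array([0.5751, 0.1086]), array([0.5818, 0.1987]), array([0.5703, 0.2086]), array([0.5652, 0.1088]), array([0.437 , 0.1215]), array([0.4434, 0.2121])]
```

```bash
cat >> h.py <<'E'
P=np.array([.533,.280]);LY=-.046
def push(th,o,r=.062):  # tool centre and yaw for handle angle th
    a=LY+np.pi/2+th;u=np.array([np.cos(a),np.sin(a)]);w=np.array([u[1],-u[0]])
    return np.r_[P+r*u-o*w,a]
E
python3 - <<'E'
from h import *
s=np.array([.1965,-.4865,.3837])
sc=np.array([.25,.25,np.pi/2])
a=push(1.42,.040);print("start",a,(a-s)/sc)
for k in range(0,13):
    th=1.42*(1-k/11.);print(k,round(th,2),np.round((push(th,.022)-a)/sc,3))
E
```

```text
start [0.46437558 0.25289485 2.94479633] [1.07150233 2.95757939 1.63044456]
0 1.42 [0.014 0.071 0.   ]
1 1.29 [ 0.011  0.104 -0.082]
2 1.16 [ 0.013  0.138 -0.164]
3 1.03 [ 0.019  0.172 -0.247]
4 0.9 [ 0.029  0.204 -0.329]
5 0.77 [ 0.044  0.235 -0.411]
6 0.65 [ 0.062  0.264 -0.493]
7 0.52 [ 0.084  0.29  -0.575]
8 0.39 [ 0.109  0.313 -0.657]
9 0.26 [ 0.136  0.332 -0.74 ]
10 0.13 [ 0.166  0.348 -0.822]
11 0.0 [ 0.198  0.36  -0.904]
12 -0.13 [ 0.231  0.368 -0.986]
```

Request:
step_arm([
  [[0.09,0.24,0,0.11,1],[0.18,0.48,0,0.22,1],[0.27,0.72,0,0.33,1],[0.36,0.98,0,0.44,1],[0.36,0.98,0,0.55,1]],
], newtons=40)

```text
clock: 0.72
ee_pos: [0.2871, -0.239, 0.2313]
orientation: [3.141, -0.0, 1.257]
wrist_force: [0.1, -1.1, 0.3]
grip_width: -0.0
grip_force: 0.0
```

Request:
step_arm([
  [[0.09,0.24,0,0.11,1],[0.18,0.48,0,0.22,1],[0.27,0.72,0,0.33,1],[0.36,0.98,0,0.44,1],[0.36,0.98,0,0.54,1]],
])

```text
clock: 1.35
ee_pos: [0.3767, 0.0065, 0.2311]
orientation: [-3.142, -0.001, 2.107]
wrist_force: [-0.8, -0.6, -0.3]
grip_width: -0.002
grip_force: 0.0
```

Request:
step_arm([
  [[0.09,0.24,0,0.11,1],[0.18,0.48,0,0.22,1],[0.27,0.72,0,0.33,1],[0.35,1.0,0,0.44,1],[0.35,1.0,0,0.54,1],[0.35,1.0,0,0.54,1]],
])

```text
clock: 2.1
ee_pos: [0.4638, 0.2538, 0.2306]
orientation: [-3.141, -0.001, 2.945]
wrist_force: [-0.3, 1.1, -0.6]
grip_width: -0.001
grip_force: 0.0
```

```bash
python3 - <<'E'
from cell import readout,snapshot
import cv2,numpy as np
s=readout.get_state();d=snapshot("wrist");cv2.imwrite("pics/w1.png",d["color"][:,:,::-1])
print(s["ee_pos"],s["orientation"],s["wrist_force"],s["clock"],d["vfov"],d["cx"],d["cy"],np.round(d["mount"],4).tolist())
E
```

```text
[0.46380536 0.25382815 0.23062866] [-3.14093316e+00 -1.05744254e-03  2.94452281e+00] [-0.30889893  1.0802477  -0.62718937] 2.1 64.77500481727213 319.5763471315095 199.96864122999042 [[0.0007, -0.9544, -0.2985, 0.0759], [1.0, 0.0004, 0.001, -0.0005], [-0.0008, -0.2985, 0.9544, -0.1416], [0.0, 0.0, 0.0, 1.0]]
```

View pics/w1.png

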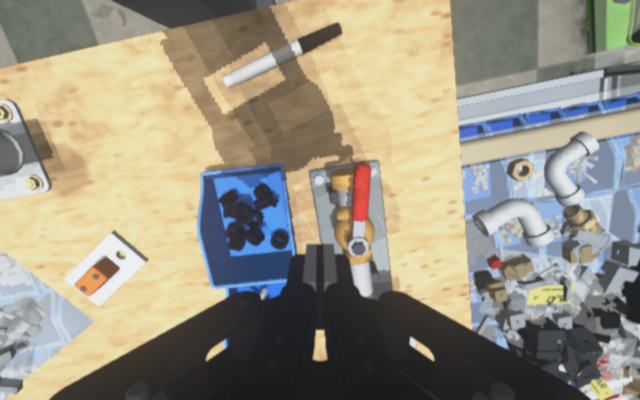

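The wrist view shows the handle from its hub at (360,247) to its end at (362,165), with the closed fingers to its left. I'll check this against the pivot.

```bash
cat >> h.py <<'E'
from scipy.spatial.transform import Rotation as Ro
M=np.array([[0.0007,-0.9544,-0.2985,0.0759],[1,0.0004,0.001,-0.0005],[-0.0008,-0.2985,0.9544,-0.1416],[0,0,0,1]])
def wr(pos,rpy,u,v,z):
    T=np.eye(4);T[:3,:3]=Ro.from_euler("xyz",rpy).as_matrix();T[:3,3]=pos
    return hit(T@M,64.77500481727213,319.576,199.969,u,v,z)
E
python3 - <<'E'
from h import *
p=[.4638,.2538,.2306];o=[-3.1409,-.00106,2.9445]
print(wr(p,o,360,247,.088),wr(p,o,362,165,.079))
print([wr(p,o,*q,.008) for q in [(116,231),(148,262),(97,306),(66,275)]])
E
```

```text
[0.53198937 0.28073801 0.088     ] [0.45304217 0.29636203 0.079     ]
[array([ 0.49097099, -0.01102285,  0.008     ]), array([0.53975319, 0.01287083, 0.008     ]), array([ 0.5892872 , -0.07822001,  0.008     ]), array([ 0.53683067, -0.09893864,  0.008     ])]
```

The wrist view agrees with the earlier measurement. Next I descend and push.

Request:
step_arm([
  [[0,0,-0.24,0,1],[0,0,-0.45,0,1],[0,0,-0.6,0,1],[0,0,-0.634,0,1],[0,0,-0.634,0,1]],
])

```text
clock: 2.78
ee_pos: [0.4646, 0.2527, 0.0738]
orientation: [3.141, 0.001, 2.942]
wrist_force: [1.0, 0.4, 0.6]
grip_width: 0.004
grip_force: 0.0
```

Request:
step_arm([
  [[0.008,0.04,0,0,1],[0.014,0.071,0,0,1],[0.011,0.104,0,-0.082,1],[0.013,0.138,0,-0.164,1],[0.019,0.172,0,-0.247,1],[0.029,0.204,0,-0.329,1],[0.044,0.235,0,-0.411,1]],
])

```text
clock: 3.65
ee_pos: [0.4752, 0.3125, 0.0734]
orientation: [3.141, 0.001, 2.295]
wrist_force: [-0.7, -2.4, 1.1]
grip_width: 0.0
grip_force: 1.1
```

Request:
step_arm([
  [[0.018,0.029,0,-0.082,1],[0.04,0.055,0,-0.164,1],[0.065,0.078,0,-0.246,1],[0.092,0.097,0,-0.329,1],[0.122,0.113,0,-0.411,1],[0.138,0.119,0,-0.452,1],[0.138,0.119,0,-0.452,1]],
])

```text
clock: 4.53
ee_pos: [0.5097, 0.3424, 0.0732]
orientation: [3.141, -0.0, 1.59]
wrist_force: [0.5, 0.3, -0.2]
grip_width: -0.002
grip_force: 0.0
```

Request:
step_arm([
  [[0.008,0.003,0,-0.02,1],[0.016,0.006,0,-0.041,1],[0.016,0.006,0,-0.041,1]],
])

```text
clock: 4.9
ee_pos: [0.5137, 0.3433, 0.0729]
orientation: [3.141, -0.0, 1.524]
wrist_force: [-1.0, 0.8, 0.8]
grip_width: -0.002
grip_force: 0.5
```

Request:
step_arm([
  [[0.008,0,0,0,1],[0.016,0,0,0,1],[0.016,0,0,0,1]],
])

```text
clock: 5.28
ee_pos: [0.5156, 0.3433, 0.0726]
orientation: [-3.136, 0.001, 1.525]
wrist_force: [-12.9, -0.0, 6.1]
grip_width: 0.004
grip_force: 6.4
```

Request:
step_arm([
  [[0.004,0,0,0,1],[0.008,0,0,0,1],[0.008,0,0,0,1]],
])

```text
clock: 5.65
ee_pos: [0.5159, 0.3433, 0.0725]
orientation: [-3.132, 0.002, 1.525]
wrist_force: [-20.4, -1.1, 10.6]
grip_width: -0.001
grip_force: 10.6
```

```bash
python3 - <<'E'
from cell import readout,snapshot
import cv2,numpy as np
s=readout.get_state();d=snapshot("top");cv2.imwrite("pics/t2.png",cv2.resize(d["color"][180:280,232:332,::-1],None,fx=6,fy=6,interpolation=cv2.INTER_CUBIC))
print(s["ee_pos"],s["wrist_force"])
E
```

```text
[0.51588329 0.34331415 0.07249029] [-20.36304991  -1.08783912  10.6041433 ]
```

View pics/t2.png

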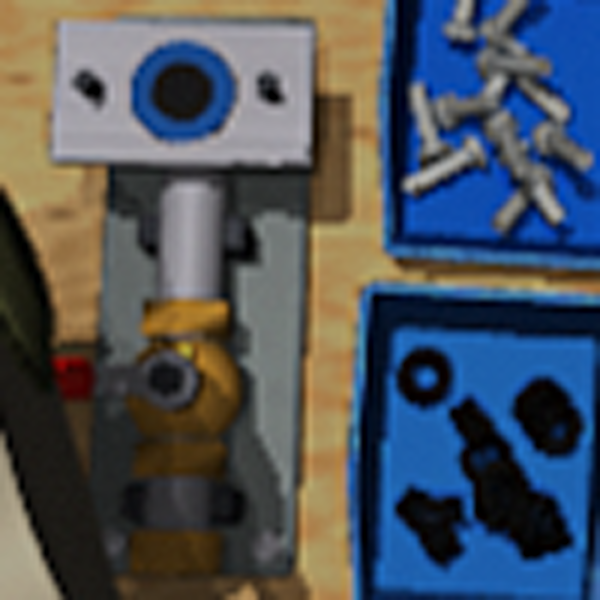

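The view shows the red handle square across the pipe at its stop (hub (170,380), grip (75,378)), with a 20 N reaction. I'll retract and go to look at the plate.

Request:
step_arm([
  [[-0.06,0,0,0,1],[-0.08,0,0,0,1],[-0.08,0,0.22,0,0],[-0.08,0,0.44,0,-1],[-0.08,-0.05,0.62,0.05,-1],[-0.06,-0.25,0.64,0.15,-1],[-0.03,-0.48,0.64,0.25,-1],[0,-0.7,0.64,0.35,-1],[0.04,-0.9,0.64,0.38,-1]],
])

```text
clock: 6.82
ee_pos: [0.53, 0.116, 0.2331]
orientation: [3.141, 0.001, 2.123]
wrist_force: [1.2, -0.2, -0.3]
grip_width: 1.001
grip_force: 0.0
```

Request:
step_arm([
  [[0.04,-0.22,0,0,-1],[0.08,-0.44,0,0,-1],[0.12,-0.65,-0.1,0,-1],[0.16,-0.86,-0.1,0,-1],[0.16,-0.86,-0.1,0,-1],[0.16,-0.86,-0.1,0,-1]],
])

```text
clock: 7.58
ee_pos: [0.5696, -0.0967, 0.2079]
orientation: [3.141, 0.0, 2.121]
wrist_force: [-0.2, 0.5, -0.1]
grip_width: 0.998
grip_force: 0.0
```

```bash
python3 - <<'E'
from cell import readout,snapshot
import cv2,numpy as np
s=readout.get_state();d=snapshot("wrist");im=d["color"];cv2.imwrite("pics/w3.png",im[:,:,::-1])
print(repr(s["ee_pos"]),repr(s["orientation"]),s["wrist_force"],s["clock"],s["joint_positions"])
E
```

```text
array([ 0.56962853, -0.09674146,  0.20786011]) array([3.14141735e+00, 4.36644676e-05, 2.12080819e+00]) [-0.22414162  0.52211683 -0.14100452] 7.575 [-3.70948974e-01  4.46802266e-01  1.36820483e+00  1.16614920e-04
  1.32644473e+00 -9.20989043e-01]
```

View pics/w3.png

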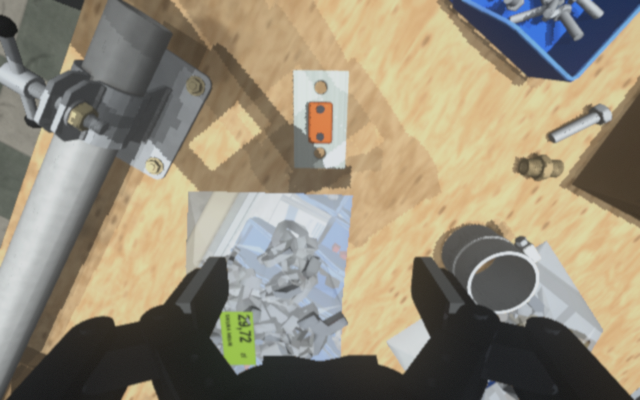

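The wrist view shows the plate near the top with corners (293,70), (349,70), (346,168), (293,168), holes at (321,87) and (320,153), and the sleeve at (490,260).

```bash
python3 - <<'E'
from h import *
np.set_printoptions(precision=4,suppress=True)
p=[.56963,-.09674,.20786];o=[3.1414,0,2.1208]
q=np.array([wr(p,o,*c,.008) for c in [(293,70),(349,70),(346,168),(293,168)]]);print(q,q.mean(0))
h=[wr(p,o,*c,.008) for c in [(321,87),(320,153)]];print(h,np.mean(h,0),np.linalg.norm(h[0]-h[1]),np.arctan2(*(h[0]-h[1])[[1,0]]))
g=np.array([wr(p,o,*c,.036) for c in [(307,101),(333,101),(332,143),(307,143)]]);print("grip",g,g.mean(0))
print("sleeve",px("top",409,140,.072))
E
```

```text
[[ 0.4913 -0.0205  0.008 ]
 [ 0.5393  0.009   0.008 ]
 [ 0.5912 -0.0765  0.008 ]
 [ 0.5415 -0.107   0.008 ]] [ 0.5408 -0.0488  0.008 ]
[array([ 0.5237, -0.0195,  0.008 ]), array([ 0.5582, -0.0774,  0.008 ])] [ 0.5409 -0.0484  0.008 ] 0.06742674936792756 2.1067480767516074
grip [[ 0.5195 -0.0381  0.036 ]
 [ 0.5405 -0.0252  0.036 ]
 [ 0.5607 -0.0591  0.036 ]
 [ 0.5397 -0.072   0.036 ]] [ 0.5401 -0.0486  0.036 ]
sleeve [ 0.7734 -0.0742  0.072 ]
```

Request:
step_arm([
  [[-0.116,0.193,0,-0.006,-1],[-0.116,0.193,0,-0.006,-1],[-0.116,0.193,-0.2,-0.006,-1],[-0.116,0.193,-0.4,-0.006,-1],[-0.116,0.193,-0.6,-0.006,-1],[-0.116,0.193,-0.7,-0.006,-1],[-0.116,0.193,-0.76,-0.006,-1],[-0.116,0.193,-0.785,-0.006,-1],[-0.116,0.193,-0.785,-0.006,-1]],
])

```text
clock: 8.75
ee_pos: [0.541, -0.0486, 0.0121]
orientation: [3.141, 0.001, 2.112]
wrist_force: [0.7, -0.0, 0.2]
grip_width: 1.002
grip_force: 0.0
```

Request:
step_arm([
  [[0,0,0,0,0],[0,0,0,0,1],[0,0,0,0,1],[0,0,0,0,1],[0,0,0,0,1],[0,0,0,0,1]],
], newtons=60)

```text
clock: 9.5
ee_pos: [0.5408, -0.0487, 0.012]
orientation: [3.141, 0.001, 2.112]
wrist_force: [-1.6, -0.4, 5.7]
grip_width: 0.267
grip_force: 60.9
```

Request:
step_arm([
  [[0,0,0.04,0,1],[0,0,0.12,0,1],[0,0,0.28,0,1],[0,0,0.44,0,1],[0,0,0.6,0,1],[0,0,0.76,0,1],[0,0,0.8,0,1],[0,0,0.8,0,1]],
])

```text
clock: 10.5
ee_pos: [0.5402, -0.0485, 0.2107]
orientation: [-3.141, -0.001, 2.112]
wrist_force: [0.4, -0.0, -4.1]
grip_width: 0.269
grip_force: 59.9
```

Request:
step_arm([
  [[0.03,0.1,0,-0.03,1],[0.08,0.25,0,-0.08,1],[0.13,0.4,0,-0.13,1],[0.18,0.55,0,-0.18,1],[0.23,0.7,0,-0.23,1],[0.28,0.85,0,-0.28,1],[0.32,0.95,0,-0.33,1],[0.32,1.0,0,-0.374,1],[0.32,1.0,0,-0.374,1]],
])

```text
clock: 11.62
ee_pos: [0.6198, 0.202, 0.2089]
orientation: [-3.138, 0.001, 1.526]
wrist_force: [0.6, -0.1, -2.8]
grip_width: 0.271
grip_force: 59.8
```

Request:
step_arm([
  [[0.03,0.1,0,0,1],[0.06,0.2,0,0,1],[0.08,0.27,0,0,1],[0.089,0.295,0,0,1],[0.089,0.295,0,0,1],[0.089,0.295,0,0,1]],
])

```text
clock: 12.38
ee_pos: [0.6428, 0.2743, 0.2114]
orientation: [-3.141, 0.0, 1.524]
wrist_force: [0.3, -0.9, -3.2]
grip_width: 0.269
grip_force: 59.9
```

```bash
python3 - <<'E'
from cell import readout,snapshot
import cv2,numpy as np
s=readout.get_state()
print(s["ee_pos"],s["orientation"],s["wrist_force"],s["grip_width"],s["clock"])
ims=[]
for n,(r,c) in {"top":(150,210),"scene":(170,220),"wrist":(200,240)}.items():
    im=snapshot(n)["color"][:,:,::-1];cv2.imwrite(f"pics/{n}4.png",im)
    ims.append(cv2.resize(im[r:r+120,c:c+160],(400,300),interpolation=cv2.INTER_CUBIC) if n!="wrist" else cv2.resize(im,(480,300)))
t=np.hstack(ims[:2]);b=np.zeros_like(t);b[:,:480]=ims[2];cv2.imwrite("pics/c4.png",np.vstack([t,b]))
E
```

```text
[0.64282392 0.27425528 0.21144287] [-3.14123922e+00  3.42577888e-04  1.52367616e+00] [ 0.25748095 -0.86142274 -3.1745225 ] 0.26884950018910087 12.375
```

View pics/c4.png

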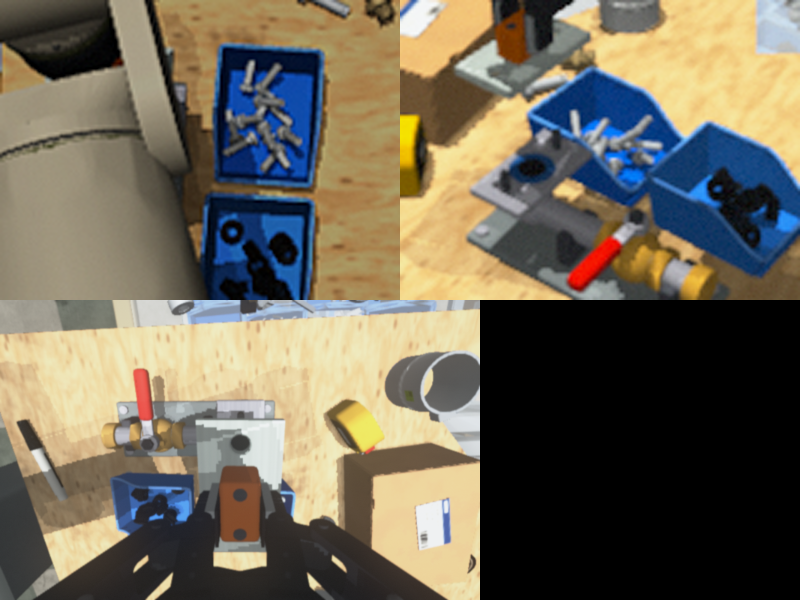

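The handle reads closed in both views. The plate is level above the flange, with the studs still visible in the scene view. I'll lower partway and check alignment in the same view.

Request:
step_arm([
  [[0,0,-0.1,0,1],[0,0,-0.2,0,1],[0,0,-0.27,0,1],[0,0,-0.286,0,1],[0,0,-0.286,0,1],[0,0,-0.286,0,1]],
])

```text
clock: 13.28
ee_pos: [0.6432, 0.2753, 0.1412]
orientation: [3.14, -0.001, 1.524]
wrist_force: [1.0, -0.2, -2.7]
grip_width: 0.269
grip_force: 60.0
```

```bash
python3 - <<'E'
from cell import readout,snapshot
import cv2,numpy as np
s=readout.get_state()
print(s["ee_pos"],s["orientation"],s["wrist_force"],s["grip_width"],s["clock"])
im=snapshot("scene")["color"][:,:,::-1];cv2.imwrite("pics/s5.png",im)
a=cv2.resize(im[190:270,235:315],(560,560),interpolation=cv2.INTER_CUBIC)
w=snapshot("wrist")["color"][:,:,::-1];cv2.imwrite("pics/w5.png",w)
b=cv2.resize(w[140:380,260:400],None,fx=1.7,fy=1.7,interpolation=cv2.INTER_CUBIC)
c=np.zeros((560,800,3),np.uint8);c[:,:560]=a;c[:408,562:800]=b[:,:238];cv2.imwrite("pics/c5.png",c)
E
```

```text
[0.64322347 0.27529528 0.14118411] [ 3.13986870e+00 -5.13488166e-04  1.52420641e+00] [ 1.01090567 -0.23384655 -2.65577669] 0.26947671945415425 13.275
```

View pics/c5.png

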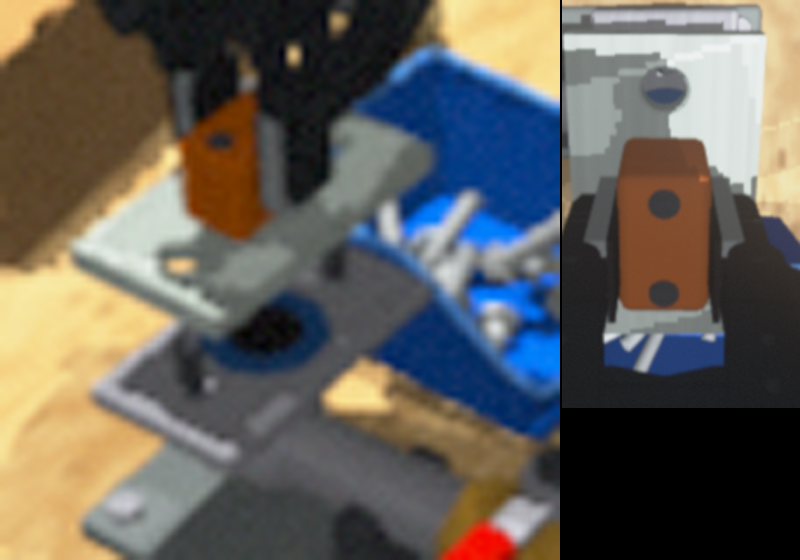

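In the scene crop, the plate's top corners are at (75,243), (215,325), (435,155), and the flange's are at (95,382), (235,452), (432,292). In the wrist crop, the +y hole is at about (663,88).

```bash
python3 - <<'E'
from h import *
np.set_printoptions(precision=4,suppress=True)
S=lambda u,v,z:px("scene",(u+.5)/7-.5+235,(v+.5)/7-.5+190,z)
zt=.1372
A=[S(*c,zt) for c in [(75,243),(215,325),(435,155)]];B=[S(*c,.083) for c in [(95,382),(235,452),(432,292)]]
for a,b in zip(A,B):print(a,b,a-b)
print("centres",(A[0]+A[2])/2,(B[0]+B[2])/2)
print("edges",[np.linalg.norm(x[0]-x[1]).round(4) for x in(A,B)],[np.linalg.norm(x[1]-x[2]).round(4) for x in(A,B)])
print("hole scene",S(182,264,zt),"stud lower +y base? ",S(184,335,.103))
h=wr([.6432,.2753,.1412],[3.1399,-.0005,1.5242],319.4,191.8,zt)
t=np.array([.643,.2748])+.034*np.array([np.sin(.046),np.cos(.046)])
print("hole wrist",h,"expected stud",t)
E
```

```text
[0.6729 0.3229 0.1372] [0.6725 0.3222 0.083 ] [0.0003 0.0007 0.0542]
[0.616  0.3296 0.1372] [0.6181 0.3235 0.083 ] [-0.0021  0.006   0.0542]
[0.6094 0.2312 0.1372] [0.6115 0.2321 0.083 ] [-0.0021 -0.0009  0.0542]
centres [0.6412 0.2771 0.1372] [0.642  0.2772 0.083 ]
edges [np.float64(0.0572), np.float64(0.0545)] [np.float64(0.0986), np.float64(0.0916)]
hole scene [0.6408 0.3135 0.1372] stud lower +y base?  [0.6478 0.308  0.103 ]
hole wrist [0.6444 0.3097 0.1372] expected stud [0.6446 0.3088]
```

The two cameras agree to 1–2 mm. For a tighter check I'll back off, so the wrist camera that measured the hole can also measure the studs.

Request:
step_arm([
  [[0,0,0.1,0,1],[0,0,0.22,0,1],[0,-0.05,0.36,0,1],[0,-0.2,0.44,0,1],[0,-0.34,0.44,0,1],[0,-0.42,0.44,0,1],[0,-0.44,0.44,0,1],[0,-0.44,0.44,0,1],[0,-0.44,0.44,0,1]],
])

```text
clock: 14.5
ee_pos: [0.6427, 0.1663, 0.2498]
orientation: [-3.141, -0.0, 1.525]
wrist_force: [-0.2, 0.3, -3.9]
grip_width: 0.27
grip_force: 60.0
```

```bash
python3 - <<'E'
from cell import readout,snapshot
import cv2,numpy as np
s=readout.get_state()
print(s["ee_pos"],s["orientation"],s["grip_width"],s["clock"])
w=snapshot("wrist")["color"][:,:,::-1];cv2.imwrite("pics/w6.png",w)
cv2.imwrite("pics/c6.png",cv2.resize(w[0:140,230:430],None,fx=4,fy=4,interpolation=cv2.INTER_CUBIC))
E
```

```text
[0.64271345 0.16626884 0.24982063] [-3.14130725e+00 -1.93427257e-04  1.52538279e+00] 0.27028436437903525 14.5
```

View pics/c6.png

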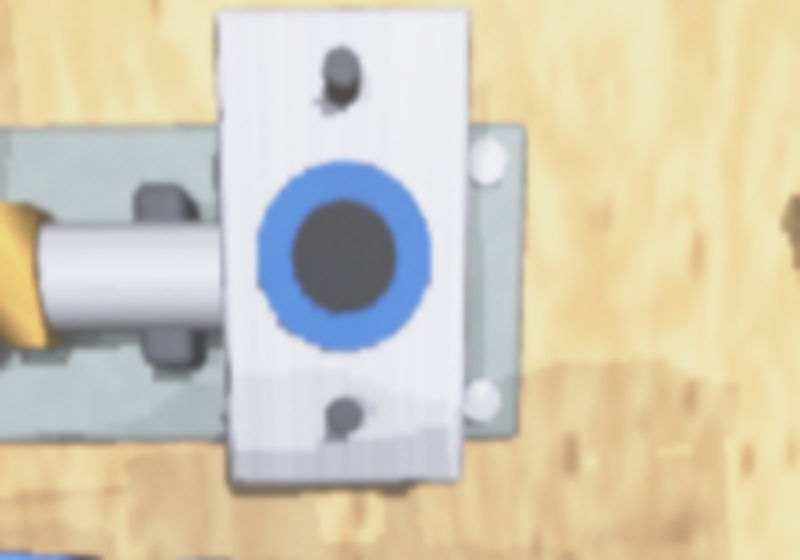

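This gives a clear view of the studs, with tips at (342,64) and (344,414). The flange corners are at (217,11), (469,11), (461,481), (230,483) and the bore at (344,256).

```bash
python3 - <<'E'
from h import *
np.set_printoptions(precision=4,suppress=True)
p=[.6427,.1663,.2498];o=[-3.1413,-.0002,1.5254]
W=lambda u,v,z:wr(p,o,(u+.5)/4-.5+230,(v+.5)/4-.5,z)
def yaw(d):return np.arctan2(-d[0],d[1])
a,b=W(342,64,.103),W(344,414,.103);print(a,b,"mid",(a+b)/2,np.linalg.norm(a-b),yaw(a-b))
q=np.array([W(*c,.083) for c in[(217,11),(469,11),(461,481),(230,483)]]);print(q.mean(0),yaw(q[0]-q[3]+q[1]-q[2]),W(344,256,.083))
# hole at that stage
print("holes held, offset from TCP:",wr([.6432,.2753,.1412],[3.1399,-.0005,1.5242],319.4,191.8,.1372)-np.r_[.6432,.2753,0])
E
```

```text
[0.6452 0.3086 0.103 ] [0.6423 0.2408 0.103 ] mid [0.6438 0.2747 0.103 ] 0.06777668717361222 -0.04247657986722073
[0.6438 0.2743 0.083 ] -0.042696208635085116 [0.6437 0.2748 0.083 ]
holes held, offset from TCP: [0.0012 0.0344 0.1372]
```

Request:
step_arm([
  [[0.004,0.1,0,0.002,1],[0.004,0.25,0,0.002,1],[0.004,0.38,0,0.002,1],[0.004,0.436,0,0.002,1],[0.004,0.436,-0.1,0.002,1],[0.004,0.436,-0.25,0.002,1],[0.004,0.436,-0.38,0.002,1],[0.004,0.436,-0.44,0.002,1],[0.004,0.436,-0.44,0.002,1],[0.004,0.436,-0.44,0.002,1]],
])

```text
clock: 15.8
ee_pos: [0.6445, 0.2743, 0.1418]
orientation: [3.139, -0.001, 1.527]
wrist_force: [0.1, -0.5, -2.7]
grip_width: 0.266
grip_force: 59.9
```

Request:
step_arm([
  [[0,0,-0.02,0,1],[0,0,-0.04,0,1],[0,0,-0.056,0,1],[0,0,-0.06,0,1],[0,0,-0.06,0,1],[0,0,-0.06,0,1],[0,0,-0.06,0,1],[0,0,-0.06,0,1]],
])

```text
clock: 16.8
ee_pos: [0.6438, 0.2742, 0.1251]
orientation: [3.142, -0.0, 1.527]
wrist_force: [0.1, 0.5, -4.6]
grip_width: 0.275
grip_force: 59.9
```

```bash
python3 - <<'E'
from cell import readout,snapshot
import numpy as np
for _ in range(6):
    s=readout.get_state();print(s["ee_pos"],s["orientation"],s["wrist_force"],s["clock"]);snapshot("top")
E
```

```text
[0.64383092 0.27420361 0.1250968 ] [ 3.14152491e+00 -2.34802964e-05  1.52732278e+00] [ 0.08293937  0.46381348 -4.58061475] 16.8
[0.64384929 0.27417434 0.12509117] [ 3.14150270e+00 -2.61773151e-05  1.52736051e+00] [ 0.4755154   0.48456028 -2.8168756 ] 16.85
[0.64383018 0.27417647 0.12506819] [3.14154802e+00 3.27903106e-05 1.52734469e+00] [-0.77564742 -0.45677203 -3.56610021] 16.9
[0.64382133 0.27419031 0.12507337] [ 3.14157185e+00 -1.75978625e-05  1.52734006e+00] [-0.45022238 -0.65464768 -3.47030376] 16.95
[0.64383144 0.2741748  0.12504967] [3.14157747e+00 3.85119596e-05 1.52735480e+00] [-0.29913486  0.38819437 -3.10665989] 17.0
[0.64382297 0.27415769 0.12505199] [-3.14156864e+00  2.02557056e-05  1.52729401e+00] [ 0.75235249 -0.23493022 -3.41617997] 17.05
```

```bash
python3 -c "
from cell import arm
print(arm.job_done())"
```

```text
the job is handed in; nothing more can be done
None
```

The valve is shut against its closed stop, and the plate is held level and still about 1 cm above the stud tips; by measurement its holes are over the studs to within about 1 mm. I handed the job in at about 17 s, with no result shown.

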